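# Release the dust filter's snap tab and push its cover off

### The arm

A 7-joint arm with a two-finger parallel gripper is mounted at the origin on the work surface. World frame = base frame: x ahead of the robot, y to its left, z up, the work surface at z = 0. Lengths are in m, angles in rad, forces in N, time in s.
With the tool pointing down it reaches from about 0.35 to 0.9 m from the base axis. Payload 8.1 kg.
Tool frame: the origin (TCP) lies on the centre line of the jaws, within the pads' length; the fingertips stand 22 mm ahead of it and the grasp point (between the pads) lies 3 mm ahead of it; z points along the fingers, y is the direction in which the jaws open and shut (so a half turn about z gives the same grasp; the last joint's range is limited). The gripper opens to 92 mm and grips with 3 to 60 N. Pads are 19 mm wide; open, the fingers measure 130 mm over their backs; the gripper's body (75 mm by 190 mm) begins 47 mm behind the grasp point.
Start: joints at [1.013, 0.434, 0.025, 1.573, -0.012, 1.134, -0.075], TCP at [0.275, -0.561, 0.227] pointing down, gripper open.
Joint ranges: [-2.62, 2.62], [-0.44, 2.09], [-1.27, 1.32], [0.08, 2.57], [-1.32, 4.46], [0.12, 2], [-2.74, 2.74]. Speed limits (rad/s): [2.22, 2.22, 3.01, 3.01, 3.14, 3.14, 3.14].

### API

Orientations are given as a rotation vector (axis times angle).
In Python, from cell import arm gives the robot as it stands.
- The arm moves only by the shell command python3 -m pendant 'ROWS' [FORCE]. ROWS is JSON, a list that holds one entry, the list of rows, each a list of 7 numbers: the shift along the tool's x, y, z in units of 0.04 m (1.0 is 0.04 m), then the turn, a rotation vector about the tool's x, y, z in units of 0.08 rad (1.0 is 0.08 rad), then the closure, from 0 (fully open) to 1 (shut). In form: [[[tx, ty, tz, ax, ay, az, fingers], ...]]. A call has 1 to 20 rows; each row shifts and turns the commanded pose from where the row before left it, along the tool's axes as they then stand; what a row does not reach is not made up. A row lasts 1/12 s, in which the tool goes at most 41.7 mm and 7.16 degrees, less where a joint would pass 70% of its speed; a pose out of reach is approached as far as the arm can. A call with a number of a shift or a turn outside -1 to 1 is refused whole. A call with a gripper value outside its range is refused whole. The fingers move at their own pace and stop on an object; FORCE is the grip in N (left out, the last holds). Time passes only in rows, so rows that do not move let the fingers close. It gives the time, the measured TCP pose, the force and the opening at its end, in the units of the state.
- arm.observe(): the state, without advancing time (a new reading comes with each control period).
- arm.get_image(name): name is "scene" or "top" or "wrist"; returns a dict with "img" (480x640x3 uint8, red, green, blue), "z_map" (480x640 float32, m along the optical axis (not along the pixel's ray), 0 where there is no reading), "K" (3x3 intrinsics, pixels), "R" (3x3) and "t" (3): a world point X has camera coordinates R X + t. Camera axes: x right, y down, z forward; pixel columns grow to the right and rows downward; lengths in m; the calibration is good to about 2 mm. A picture is of the moment at which its call begins.
- arm.sign_off(): hands the job in, once; it reports no verdict.
The state is a dict: "clock": time; "joints": joint angles; "dq": joint speeds; "joint_efforts": joint torques, N m; "position": TCP position; "ee_rot": TCP orientation; "force": force on the tool from outside, world axes, zero at the start; "ft_torque": the same for the moment, N m; "width": opening from 0.0 (shut) to 1.0 (fully open).
Only numpy, scipy, OpenCV 4.12 (cv2) and the standard library are available. Lean on these libraries where they do the work, as an engineer would, in place of code of your own. Each camera call takes 0.05 s, during which the arm holds its last target.

### The job

The dust filter box on the metalworker's bench has to be opened. Press its yellow snap tab all the way in, so that the red cover springs free, then with the fingertips push the freed cover, against the rib across it, along its guides until all of it lies on the bare metal ledge at the other end of the box. Nothing is to be gripped: do not pinch or lift the cover, and leave the other things on the bench where they are; finish clear of everything.

Things in the scene. Friction and masses are not known exactly. Their poses are not given: they have to be found in the camera images.
- filter_box: Grey dust filter box, 126 x 250 mm (plus the tab's pod on its -x side), about 70 mm high, fixed to the bench. Origin: centre of its underside, z up; local +y is the way the cover slides off. Local y < 0 is the seat, 55 mm up, over a white pleated filter; a guide wall with a steel hold-down lip (top 66 mm up) runs along either side and overlaps the cover's outer 5 mm.
- ledge (a point): Centre of the top of the bare aluminium parking ledge, at local (0, 59, 54) mm of the box, same axes. The ledge runs from local y = 2 to 116 mm; low side guides, no lips; a stop 9 mm high closes its +y end.
- tab_top (a point): Centre of the top of the yellow snap tab, 30 x 30 mm, at local (-86, -11) mm of the box, 77 mm above the bench when out; moves with the tab; same axes as the box. Press straight down. It is one piece with a yellow bar across the box that stands 5.5 mm above the seat just ahead of the cover's leading edge and holds the cover.
- tab (a joint): Press of the snap tab, m: 0 out, 0.009 fully in (stop). Takes 3 to 8 N; springs back when let go. Beyond about 6 mm it frees the cover, which a spring at once shoves 12 to 35 mm along the box's +y, onto the bar; the bar stays down under the cover until the cover has passed, then pops up behind it.
- cover: Red filter cover, loose plate 110 mm (x) by 90 mm (y), 6 mm thick, about 0.25 kg, with a rib across it. Origin: centre of its underside; axes as the box. Seated at local (0, -60) mm of the box, 55 mm up, locked until the tab is pressed; at local (0, 71) mm it meets the ledge's end stop. Slides with a push of a few newtons (up to about 6 N).
- rib (a point): Middle of the face to push on (local -y side) of the cover's rib, at local (0, 15, 14) mm of the cover. The rib is 88 mm long (x), 10 mm thick (from this face along +y) and 16 mm high (6 to 22 mm above the cover's underside). Behind it, towards -y, lies 60 mm of flat plate with room for a fingertip.
- hammer: Hammer lying beyond the box, 250 mm long, 26 mm high; bystander.
- jar: Small amber jar, 44 mm across, 50 mm high, beside the box; bystander.
- hammer2: Hammer, 260 mm long, on the left; bystander.
- copper_bowl: Copper bowl, 120 mm across, 50 mm high, on the right; bystander. Origin under its centre.
- iron_block: Dark iron block, 120 x 60 x 45 mm, at the back left; bystander.
- dome_stake: Steel dome stake, 60 mm across, 76 mm high, at the back right; bystander.
- driver: Screwdriver, 190 mm long, on the right; bystander.
Things that resemble listed ones, but are neither listed nor needed, are in the scene too. There is more than one size of the cover; the job needs the middle-sized.

How it is judged:
On the way:
1. the snap tab is pressed in and the cover has sprung free of it (value of joint tab above 0.003 m and y of cover in the frame of filter_box above -0.052 m), for 0.1 s.
At the end, for the whole second after the job is handed in: The whole cover lies flat and at rest on the ledge: its centre is 45 to 80 mm from the box's centre along +y (so that its trailing edge has left the seat; the end stop is met at about 71 mm), between the guides, at ledge height within about 4 mm, tilted less than 0.06 rad (y of cover in the frame of filter_box between 0.045 and 0.08 m and horizontal distance between cover and filter_box below 0.08 m and z of cover in the frame of filter_box between 0.051 and 0.058 m and angle between cover's own z axis and vertical below 0.06 rad and angle between the y axis of cover and the y axis of filter_box, either way round below 0.12 rad and linear speed of cover below 0.01 m/s); the robot touches nothing.
It fails at once if the cover is lifted more than 12 mm above its seat, or tipped by more than 0.25 rad (z of cover in the frame of filter_box above 0.067 m or angle between cover's own z axis and vertical above 0.25 rad).
It fails at once if the cover is pinched: the fingers press with more than 5 N on the far half of its rib (contact force between the fingers and cover_c2 above 5 N).
It fails at once if a bystander is moved more than 20 mm (distance of any of hammer, jar, hammer2, copper_bowl, iron_block, dome_stake, driver from where it was at the start of the episode above 0.02 m).
It also fails if it takes over 42 s, if anything falls off the work surface, if the arm or the gripper's body presses on something with over 40 N, if the wrist force passes 120 N, or if a joint passes its speed limit or range.

## Working session

There is one attempt and no reset: what is moved stays moved. The work goes in short steps, Python scripts to look and compute and a shell command to move; the robot and the scene stay as the last step left them, time stands still between calls to the robot, and variables do not carry over. Pictures are saved under pics/ and viewed, and the job is handed in when it is done.

```bash
mkdir -p pics; ls; python3 - <<'E'
from cell import arm
import cv2,numpy as np
s=arm.observe();print(s)
for n in("scene","top"):
    d=arm.get_image(n);cv2.imwrite(f"pics/{n}0.png",d["img"][:,:,::-1]);np.savez(f"{n}0.npz",**d)
    print(n,d["K"],d["R"],d["t"])
E
```

```text
pics
{'clock': 0.0, 'joints': array([ 1.01340168,  0.43522314,  0.02495136,  1.57413323, -0.01162016,
        1.13400071, -0.07507269]), 'dq': array([-0.00031326,  0.00255445,  0.00165612, -0.00096635,  0.00012736,
       -0.00024573, -0.00158243]), 'joint_efforts': array([-1.15614755e-03, -6.67845654e+01,  9.84886140e-01, -3.14465761e+01,
       -6.06257049e-02,  4.29037982e-02,  1.37031102e-04]), 'position': array([ 0.27427755, -0.56100622,  0.22573065]), 'ee_rot': array([-3.05922125e+00, -7.07851498e-01,  7.54008691e-04]), 'force': array([-0.3206546 ,  0.14063334, -0.30494722]), 'ft_torque': array([0.02390464, 0.01270951, 0.01963134]), 'width': 0.9988380503930053}
scene [[439.04624014   0.         332.35261238]
 [  0.         439.04624014 240.31651225]
 [  0.           0.           1.        ]] [[ 0.51582615  0.8565863   0.01353833]
 [ 0.56081886 -0.32568791 -0.76118959]
 [-0.64761531  0.40023405 -0.64838809]] [-0.23616142 -0.27894797  1.40940243]
top [[461.98756745   0.         322.38093666]
 [  0.         461.98756745 240.31114887]
 [  0.           0.           1.        ]] [[-0.0694141  -0.99757056 -0.00588722]
 [-0.97703325  0.06917448 -0.20154634]
 [ 0.20146394 -0.00823815 -0.97946129]] [-0.00239732  0.54350835  1.24507601]
```

View pics/scene0.png

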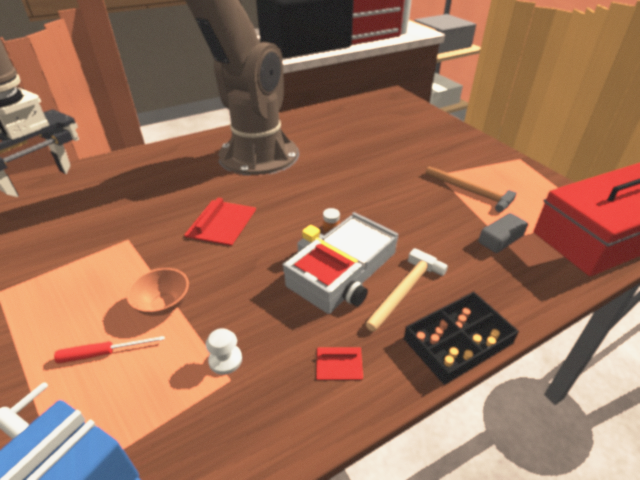

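View pics/top0.png

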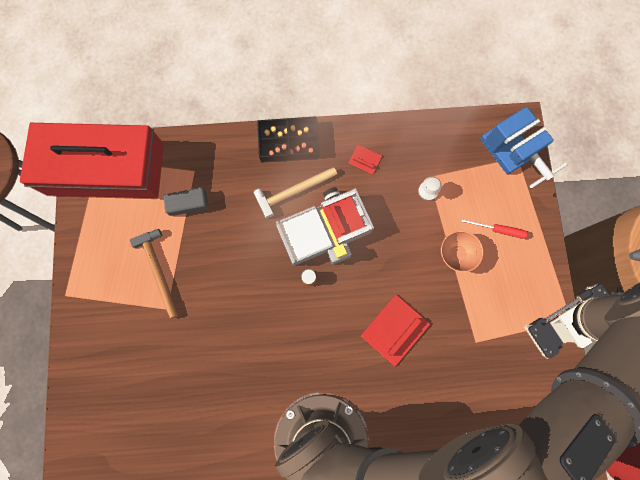

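The top view has the box at about (325,225), with the ledge to the left and the tab at (340,252). There are three red plates: a large one at (397,330), a small one at (366,159) and one seated in the box at (345,218). The seated one is the middle size. I'll confirm that in a crop and measure the box.

```bash
cat > h.py <<'E'
import numpy as np,cv2
def load(n): return dict(np.load(n))
def ray(d,u,v,z):
    K,R,t=d["K"],d["R"],d["t"]; c=-R.T@t
    r=R.T@np.linalg.solve(K,[u,v,1.]); return c+r*(z-c[2])/r[2]
def proj(d,X):
    p=d["K"]@(d["R"]@np.asarray(X,float)+d["t"]); return p[:2]/p[2]
def cloud(d):
    v,u=np.mgrid[:480,:640]; z=d["z_map"]
    p=np.stack([u*z,v*z,z],-1)@np.linalg.inv(d["K"]).T
    return (p-d["t"])@d["R"]
E
python3 - <<'E'
from h import *
for n,(x,y,w,h) in {"top":(255,170,140,125),"scene":(270,190,160,130)}.items():
    d=load(n+"0.npz"); c=d["img"][y:y+h,x:x+w,::-1]
    cv2.imwrite(f"pics/{n}_crop.png",cv2.resize(c,None,fx=4.6,fy=4.6,interpolation=cv2.INTER_CUBIC))
d=load("top0.npz");P=cloud(d);hsv=cv2.cvtColor(d["img"],cv2.COLOR_RGB2HSV)
H,S,V=cv2.split(hsv)
yel=((H>22)&(H<34)&(S>150)&(V>120)).astype(np.uint8); red=(((H<6)|(H>174))&(S>170)&(V>100)).astype(np.uint8)
for nm,m in(("yel",yel),("red",red)):
    k,l,st,ce=cv2.connectedComponentsWithStats(m)
    for i in range(1,k):
        if st[i,4]>40:
            q=P[l==i]; print(nm,st[i],ce[i].round(1),np.median(q,0).round(3),np.percentile(q[:,2],[5,95]).round(3))
            r=cv2.minAreaRect(q[:,:2].astype(np.float32)*1000);print(r)
# box points above 45 mm around
m=(P[...,2]>.045)&(P[...,2]<.085)
v,u=np.mgrid[:480,:640]; m&=(u>260)&(u<385)&(v>175)&(v<268)
q=P[m][:,:2].astype(np.float32)*1000; print(len(q),cv2.minAreaRect(q))
E
```

```text
red [  20  123  129   65 7049] [ 85. 155.] [0.809 0.596 0.13 ] [0.125 0.134]
((659.4330444335938, 328.382080078125), (1001.5065307617188, 292.8791198730469), 59.646820068359375)
red [358 151  24  17 199] [370.8 158.9] [ 0.793 -0.206  0.005] [-0.001  0.019]
((555.3128051757812, -105.75602722167969), (62.05756378173828, 567.81103515625), 68.32467651367188)
red [351 162  24  12 103] [363.7 167.6] [ 0.768 -0.182  0.005] [-0.     0.009]
((769.8734130859375, -176.8087921142578), (72.04772186279297, 17.39984893798828), 62.62052536010742)
red [ 35 188  25   7  57] [ 47.3 190.5] [0.743 0.742 0.072] [0.025 0.088]
((742.0912475585938, 728.419189453125), (69.87261199951172, 2.834904670715332), 84.43350219726562)
red [ 64 189  31   5  46] [ 80.8 189.6] [0.732 0.631 0.081] [0.056 0.088]
((732.9215698242188, 635.430419921875), (89.04203033447266, 3.390942096710205), 84.1769790649414)
red [100 190  34   3  50] [117.2 190.4] [0.723 0.528 0.08 ] [0.067 0.089]
((721.7955932617188, 531.9967651367188), (94.31571197509766, 4.609877586364746), 84.48338317871094)
red [322 196  30  27 207] [334.1 207.4] [ 0.634 -0.074  0.061] [0.057 0.078]
((481.52117919921875, -44.03033447265625), (77.20179748535156, 396.56829833984375), 74.92466735839844)
red [493 224  35  15 177] [510.2 230.9] [ 0.539 -0.586  0.022] [0.015 0.027]
((539.2860107421875, -585.5338134765625), (95.81023406982422, 25.185834884643555), 72.67544555664062)
red [ 361  295   69   71 2464] [394.5 329.8] [ 0.282 -0.224  0.009] [0.004 0.031]
((285.63861083984375, -178.21762084960938), (199.99655151367188, 219.81887817382812), 44.463130950927734)
red [607 460  33  20 456] [623.9 470.8] [-0.309 -1.142 -0.599] [-0.702 -0.516]
((-321.05303955078125, -1144.819091796875), (93.1428451538086, 19.104690551757812), 8.133639335632324)
4141 ((579.4971923828125, -50.791656494140625), (201.75588989257812, 249.1900177001953), 20.666566848754883)
```

View pics/top_crop.png

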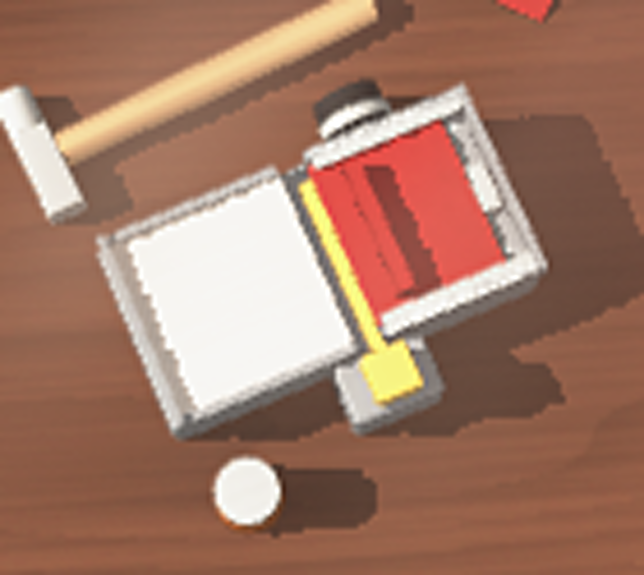

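View pics/scene_crop.png

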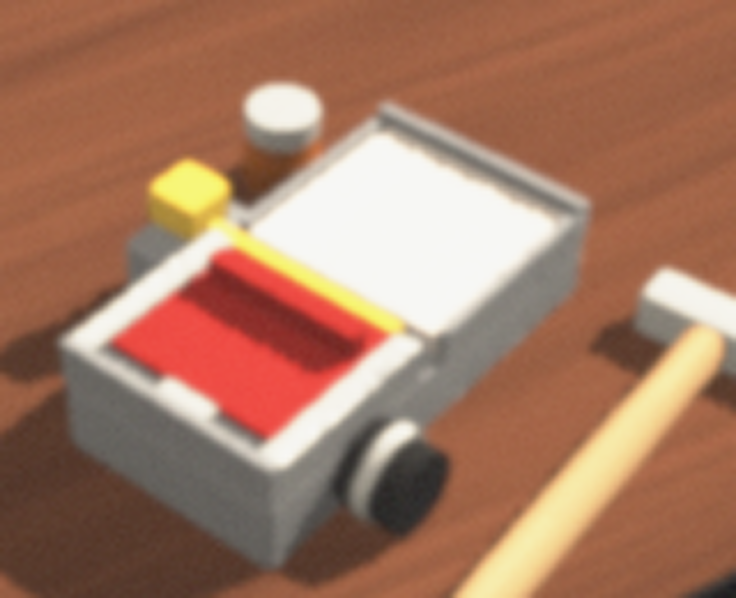

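The crop confirms it: the red plate is in the box, its leading edge behind the yellow bar, its rib at crop (385,230). Its size sits between the two loose plates. Next I'll work out the box pose.

```bash
python3 - <<'E'
from h import *
d=load("top0.npz");P=cloud(d)
f=lambda a,b,z:ray(d,255+a/4.6,170+b/4.6,z)
fr,nr=f(463,87,.066),f(546,265,.066); fl,nl=f(99,240,.063),f(182,434,.063)
print("corners",fr,nr,fl,nl, np.linalg.norm(fr-nr),np.linalg.norm(fl-nl),np.linalg.norm(fr-fl),np.linalg.norm(nr-nl))
c=(fr+nr+fl+nl)/4; y=(fl+nl-fr-nr); yaw=np.arctan2(-y[0],y[1]); print("c",c,"yaw",yaw, [np.arctan2(-v[0],v[1]) for v in (fl-fr,nl-nr)],[np.arctan2(v[1],v[0]) for v in (fr-nr,fl-nl)])
R=np.array([[np.cos(yaw),-np.sin(yaw)],[np.sin(yaw),np.cos(yaw)]])
hsv=cv2.cvtColor(d["img"],cv2.COLOR_RGB2HSV);H,S,V=cv2.split(hsv)
print(hsv[int(170+371/4.6),255+391//5+6])
yel=(H>22)&(H<34)&(S>110)&(V>150); v,u=np.nonzero(yel); k=(u>330)&(u<355)&(v>242)&(v<262)
u,v=u[k],v[k];print(len(u),u.mean(),v.mean(),u.min(),u.max(),v.min(),v.max())
t=ray(d,u.mean(),v.mean(),.077);print("tab",t, "pred",c[:2]+R@[-.086,-.011], P[int(v.mean()),int(u.mean())])
# cover leading: rib & scene check
s=load("scene0.npz")
for l,z in(((-.086,-.011),.077),((0,-.045),.069),((-.063,-.125),.066),((.063,-.125),.066),((-.063,.125),.063),((.063,.125),.063)):
    w=np.r_[c[:2]+R@np.array(l),z];print(l,w.round(4),"scene",proj(s,w).round(1),"crop",((proj(s,w)-[270,190])*4.6).round(),"topcrop",((proj(d,w)-[255,170])*4.6).round())
E
```

```text
corners [ 0.68257706 -0.14552155  0.066     ] [ 0.56593827 -0.18647286  0.066     ] [0.60170674 0.08510236 0.063     ] [0.47807613 0.04117448 0.063     ] 0.12361884002023434 0.1312028428637339 0.2444102994469004 0.2440329126844485
c [ 0.58207455 -0.05142939  0.0645    ] yaw 0.35278994565829175 [np.float64(0.3372616714034812), np.float64(0.36834223930620436)] [np.float64(0.33765006054167346), np.float64(0.34140242554261646)]
[ 29 122 247]
119 339.1848739495798 249.73949579831933 334 346 243 256
tab [ 0.50782766 -0.08459732  0.077     ] pred [ 0.50517178 -0.09146641] [ 0.5098323  -0.0842252   0.07752825]
(-0.086, -0.011) [ 0.5052 -0.0915  0.077 ] scene [309.  229.5] crop [180. 182.] topcrop [399. 370.]
(0, -0.045) [ 0.5976 -0.0937  0.069 ] scene [329.  256.3] crop [271. 305.] topcrop [390. 224.]
(-0.063, -0.125) [ 0.5661 -0.1905  0.066 ] scene [281.8 264.3] crop [ 54. 342.] topcrop [553. 264.]
(0.063, -0.125) [ 0.6844 -0.147   0.066 ] scene [328.2 292.4] crop [268. 471.] topcrop [465.  84.]
(-0.063, 0.125) [0.4798 0.0441 0.063 ] scene [352.7 210.8] crop [381.  96.] topcrop [177. 432.]
(0.063, 0.125) [0.598  0.0876 0.063 ] scene [396.4 231.6] crop [581. 192.] topcrop [ 95. 246.]
```

Yaw from the corners is about 0.345 rad, and the tab is near (0.507,-0.087). I'll close the fingers and travel at height towards the tab.

```bash
python3 -m pendant '[[[0.58,-0.45,0.05,0,0,0,1],[0.58,-0.45,0.05,0,0,0,1],[0.58,-0.45,0.05,0,0,0,1],[0.58,-0.45,0.05,0,0,0,1],[0.58,-0.45,0.05,0,0,0,1],[0.58,-0.45,0.05,0,0,0,1],[0.58,-0.45,0.05,0,0,0,1],[0.58,-0.45,0.05,0,0,0,1],[0.58,-0.45,0.05,0,0,0,1],[0.58,-0.45,0.05,0,0,0,1],[0.58,-0.45,0.05,0,0,0,1],[0.58,-0.45,0.05,0,0,0,1],[0.58,-0.45,0.05,0,0,0,1],[0.58,-0.45,0.05,0,0,0,1],[0.58,-0.45,0.05,0,0,0,1],[0.58,-0.45,0.05,0,0,0,1],[0.58,-0.45,0.05,0,0,0,1],[0,0,0,0,0,0,1]]]' 20
python3 -m pendant '[[[0,0,0,0,0,-1,1],[0,0,0,0,0,-1,1],[0,0,0,0,0,-1,1],[0,0,0,0,0,-1,1],[0,0,0,0,0,-1,1],[0,0,0,0,0,-1,1],[0,0,0,0,0,-1,1],[0,0,0,0,0,-1,1],[0,0,0,0,0,-1,1],[0,0,0,0,0,-1,1],[0,0,0,0,0,-1,1],[0,0,0,0,0,-1,1],[0,0,0,0,0,-1,1],[0,0,0,0,0,-1,1],[0,0,0,0,0,-1,1],[0,0,0,0,0,-1,1],[0,0,0,0,0,-1,1],[0,0,0,0,0,-1,1],[0,0,0,0,0,0,1]]]'
python3 - <<'E'
from h import *
from cell import arm
from scipy.spatial.transform import Rotation as Ro
s=arm.observe();print(s["clock"],s["position"],s["joints"],s["width"]);print(Ro.from_rotvec(s["ee_rot"]).as_matrix())
for n in("wrist","top"):
    d=arm.get_image(n);cv2.imwrite(f"pics/{n}1.png",d["img"][:,:,::-1]);np.savez(f"{n}1.npz",**d)
E
```

```text
clock: 1.6
position: [0.4965, -0.1069, 0.1921]
ee_rot: [-3.055, -0.719, -0.002]
force: [0.9, -0.1, -0.1]
width: 0.005
clock: 3.18
position: [0.4941, -0.1136, 0.1922]
ee_rot: [-1.829, -2.553, 0.001]
force: [0.0, -0.3, 0.3]
width: 0.005
3.1833 [ 0.49409161 -0.11359447  0.19223592] [ 0.50306359  0.32495463 -0.48411471  1.87072291  0.17870345  0.98918083
  0.26927513] 0.00549079584480412
[[-3.21713458e-01  9.46836821e-01 -6.96948084e-04]
 [ 9.46837025e-01  3.21713598e-01  9.66006476e-05]
 [ 3.15682726e-04 -6.28818522e-04 -9.99999752e-01]]
```

View pics/wrist1.png

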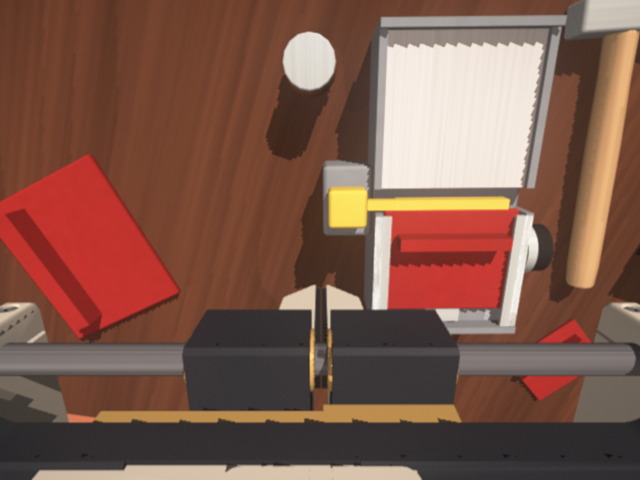

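View pics/top1.png

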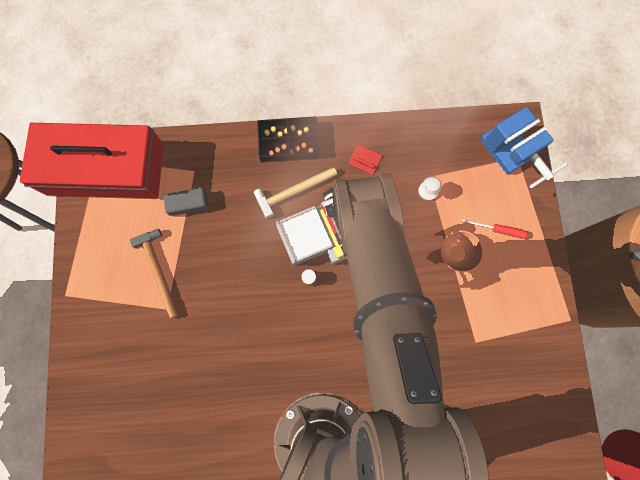

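The wrist view shows the whole box, with the tab top near (348,207), the bar at row 204, the ledge at upper right and the rib near (455,240). I'll remeasure from it.

```bash
python3 - <<'E'
from h import *
d=load("wrist1.npz");P=cloud(d);img=d["img"]
cv2.imwrite("pics/w1c.png",cv2.resize(img[150:345,310:570,::-1],None,fx=3,fy=3,interpolation=cv2.INTER_CUBIC))
H,S,V=cv2.split(cv2.cvtColor(img,cv2.COLOR_RGB2HSV))
yel=(H>20)&(H<35)&(S>110)&(V>100)
m=yel&(P[...,2]>.070)&(P[...,2]<.083)
v,u=np.nonzero(m);k=(u<375)&(u>320)&(v>180)&(v<240);u,v=u[k],v[k]
print("tabtop px",len(u),u.min(),u.max(),v.min(),v.max())
X=np.array([ray(d,a,b,.077) for a,b in zip(u,v)])
print(cv2.minAreaRect((X[:,:2]*1000).astype(np.float32)),X.mean(0),np.median(P[v,u],0))
b=yel&(P[...,2]>.053)&(P[...,2]<.066);v,u=np.nonzero(b);k=(u>380)&(u<500);
B=np.array([ray(d,a,c,.0605) for a,c in zip(u[k],v[k])]);l=cv2.fitLine((B[:,:2]*1000).astype(np.float32),cv2.DIST_L2,0,.01,.01).ravel();print("bar",l,np.arctan2(l[1],l[0]),np.median(P[v[k],u[k]],0))
E
```

```text
tabtop px 1394 329 366 189 226
((505.6912841796875, -85.27684020996094), (28.442596435546875, 28.853872299194336), 18.767457962036133) [ 0.50559082 -0.08504549  0.077     ] [ 0.5055274  -0.08479798  0.07735786]
bar [ 9.4371057e-01  3.3077246e-01  5.7728479e+02 -6.0916531e+01] 0.337122 [ 0.57657067 -0.06085857  0.06098957]
```

View pics/w1c.png

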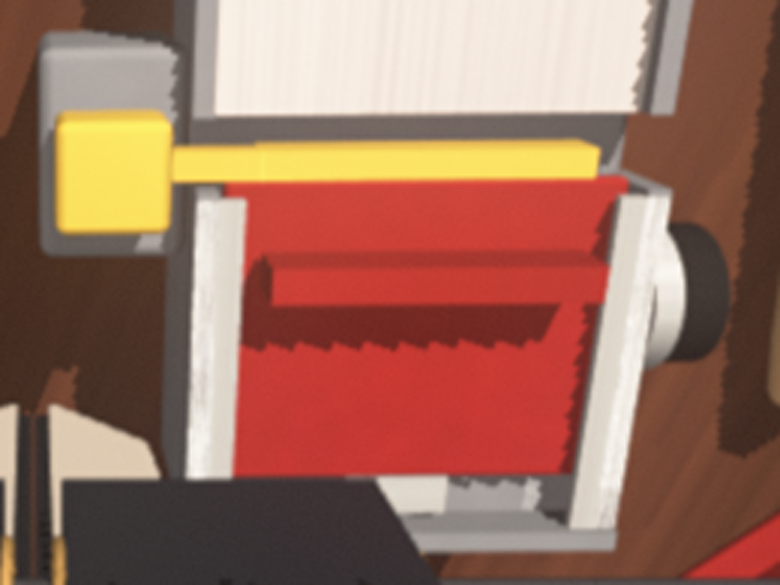

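```bash
python3 -m pendant '[[[0.3,0.2,0,0,0,0.1,1],[0.28,0.18,0.3,0,0,0,1],[0,0,0.5,0,0,0,1],[0,0,0.5,0,0,0,1],[0,0,0.5,0,0,0,1],[0,0,0.3,0,0,0,1],[0,0,0,0,0,0,1],[0,0,0,0,0,0,1]]]'
python3 - <<'E'
from h import *
from cell import arm
s=arm.observe();print(s["clock"],s["position"],s["force"])
for n in("wrist","scene"):
    d=arm.get_image(n);np.savez(f"{n}2.npz",**d)
    i=d["img"][...,::-1]
    if n=="scene": i=cv2.resize(i[150:320,230:430],None,fx=3,fy=3)
    cv2.imwrite(f"pics/{n}2.png",i)
E
```

```text
clock: 3.95
position: [0.5012, -0.0865, 0.1083]
ee_rot: [-1.846, -2.541, 0.001]
force: [0.4, -0.3, 0.8]
width: 0.003
3.95 [ 0.5012157  -0.08647294  0.10826995] [ 0.42588523 -0.30967086  0.81432805]
```

View pics/wrist2.png

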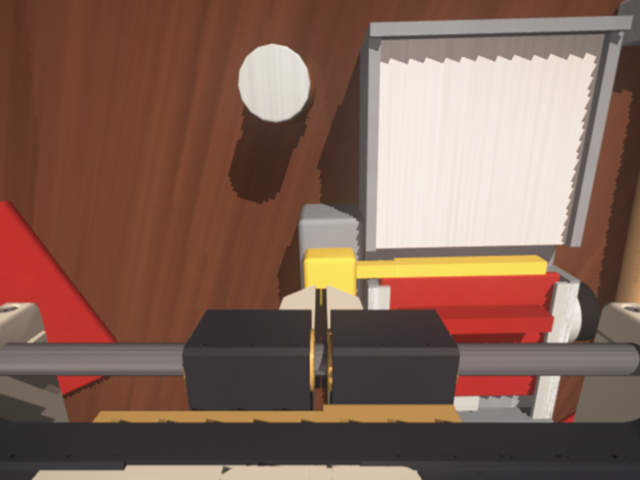

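View pics/scene2.png

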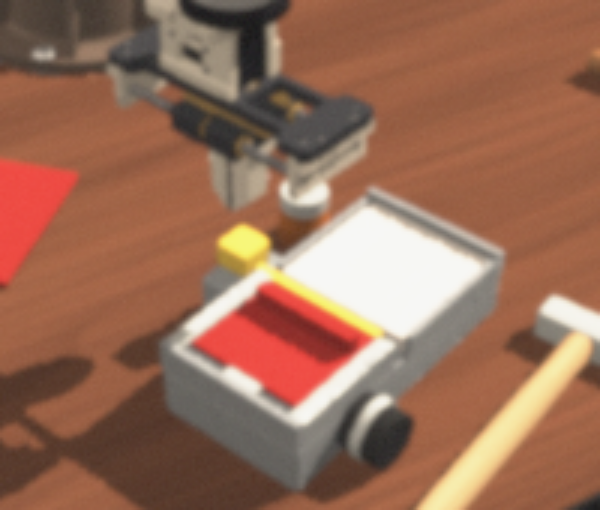

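```bash
python3 - <<'E'
from h import *
d=load("scene2.npz")
for z in(.1083,.0863,.077): 
    p=proj(d,[.5012,-.0865,z]);print(z,p,(p-[230,150])*3)
p=proj(d,[.5056,-.085,.077]);print(p,(p-[230,150])*3)
P=cloud(d)
for (a,b) in((235,195),(240,190),(228,185),(235,203),(243,240)): print(a,b,P[int(150+b/3),int(230+a/3)])
E
```

```text
0.1083 [309.8362389  216.96121901] [239.50871669 200.88365704]
0.0863 [310.02776051 224.69122817] [240.08328154 224.07368451]
0.077 [310.1070793  227.89261566] [240.32123789 233.67784697]
[311.62063514 228.73524252] [244.86190542 236.20572757]
235 195 [ 0.51282667 -0.09707659  0.12541095]
240 190 [ 0.51809021 -0.09482507  0.13342383]
228 185 [ 0.50435296 -0.09728072  0.13087436]
235 203 [ 0.51027471 -0.0958776   0.11778369]
243 240 [ 0.50932167 -0.08865967  0.07740319]
```

The scene camera puts the tip a bit higher than the 22 mm figure does. I'll go down in small steps and watch the force.

```bash
python3 -m pendant '[[[0,0,0.1,0,0,0,1],[0,0,0.1,0,0,0,1],[0,0,0,0,0,0,1]]]'
python3 -m pendant '[[[0,0,0.1,0,0,0,1],[0,0,0,0,0,0,1]]]'
python3 -m pendant '[[[0,0,0.1,0,0,0,1],[0,0,0,0,0,0,1]]]'
python3 - <<'E'
from h import *
from cell import arm
d=arm.get_image("scene");cv2.imwrite("pics/s3.png",cv2.resize(d["img"][150:320,230:430,::-1],None,fx=3,fy=3))
E
```

```text
clock: 4.3
position: [0.5014, -0.0867, 0.1003]
ee_rot: [1.845, 2.543, -0.0]
force: [-0.1, -1.3, -0.6]
width: 0.005
clock: 4.47
position: [0.5013, -0.0866, 0.096]
ee_rot: [-1.844, -2.543, 0.001]
force: [-0.2, -0.1, 0.6]
width: 0.004
clock: 4.63
position: [0.5013, -0.0866, 0.0919]
ee_rot: [-1.844, -2.543, 0.0]
force: [-0.3, 0.9, -0.2]
width: 0.001
```

View pics/s3.png

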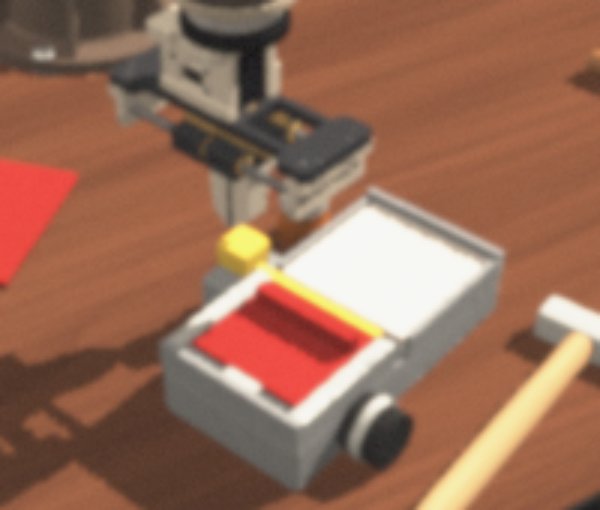

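```bash
python3 - <<'E'
from h import *
from cell import arm
d=arm.get_image("scene");np.savez("s4.npz",**d);P=cloud(d)
for X in([.587,-.055,.136],[.5013,-.0866,.0919],[.5013,-.0866,.07]): print(X,(proj(d,X)-[230,150])*3)
for u in(305,307,309,311,313): print(u,[P[v,u].round(3).tolist() for v in range(214,230,2)])
for u in(330,334,338): print(u,[P[v,u].round(3).tolist() for v in range(210,226,2)])
w=arm.get_image("wrist");np.savez("w4.npz",**w)
cv2.imwrite("pics/w4.png",w["img"][:,:,::-1])
E
```

```text
[0.587, -0.055, 0.136] [337.66610062 220.2791197 ]
[0.5013, -0.0866, 0.0919] [239.88618505 218.34644016]
[0.5013, -0.0866, 0.07] [240.44684656 240.94382869]
305 [[0.502, -0.099, 0.122], [0.505, -0.101, 0.119], [0.504, -0.1, 0.112], [0.502, -0.099, 0.106], [0.502, -0.1, 0.1], [0.504, -0.1, 0.095], [0.403, -0.049, -0.0], [0.414, -0.055, 0.003]]
307 [[0.508, -0.097, 0.125], [0.51, -0.098, 0.121], [0.507, -0.096, 0.113], [0.509, -0.098, 0.11], [0.508, -0.098, 0.103], [0.505, -0.096, 0.095], [0.407, -0.045, 0.001], [0.498, -0.093, 0.077]]
309 [[0.514, -0.095, 0.129], [0.517, -0.097, 0.125], [0.512, -0.095, 0.116], [0.515, -0.096, 0.113], [0.514, -0.096, 0.106], [0.512, -0.095, 0.099], [0.495, -0.086, 0.078], [0.499, -0.088, 0.075]]
311 [[0.523, -0.095, 0.134], [0.521, -0.094, 0.127], [0.519, -0.093, 0.119], [0.521, -0.094, 0.116], [0.52, -0.094, 0.11], [0.524, -0.096, 0.107], [0.495, -0.081, 0.076], [0.502, -0.084, 0.076]]
313 [[0.523, -0.09, 0.132], [0.521, -0.089, 0.125], [0.524, -0.091, 0.122], [0.521, -0.089, 0.114], [0.524, -0.091, 0.111], [0.406, -0.027, -0.0], [0.414, -0.031, 0.0], [0.503, -0.08, 0.075]]
330 [[0.601, -0.095, 0.194], [0.6, -0.094, 0.189], [0.6, -0.094, 0.184], [0.594, -0.09, 0.174], [0.594, -0.09, 0.168], [0.595, -0.09, 0.164], [0.595, -0.091, 0.159], [0.458, -0.008, 0.028]]
334 [[0.604, -0.087, 0.194], [0.599, -0.084, 0.185], [0.591, -0.079, 0.173], [0.592, -0.08, 0.168], [0.591, -0.079, 0.162], [0.466, -0.001, 0.043], [0.464, 0.0, 0.035], [0.462, 0.002, 0.026]]
338 [[0.596, -0.073, 0.183], [0.588, -0.068, 0.171], [0.586, -0.067, 0.165], [0.586, -0.066, 0.159], [0.461, 0.014, 0.04], [0.463, 0.013, 0.036], [0.461, 0.014, 0.028], [0.462, 0.014, 0.022]]
```

View pics/w4.png

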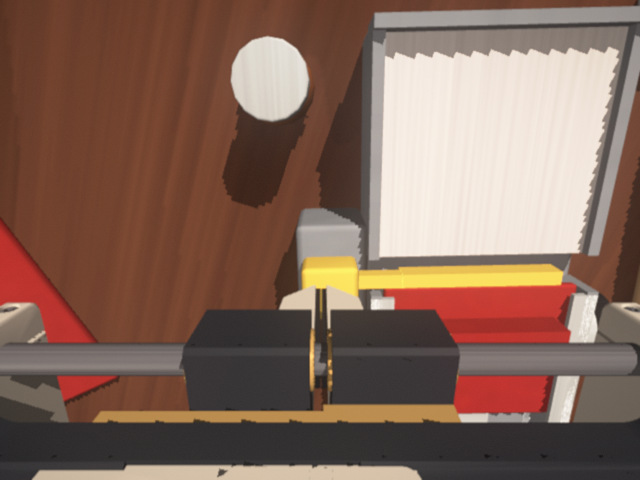

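The depth image puts the tip about 12 mm above the tab, so I'll keep going down with force checks.

```bash
for i in 1 ; do python3 -m pendant '[[[0,0,0.1,0,0,0,1],[0,0,0,0,0,0,1]]]'; python3 -m pendant '[[[0,0,0.1,0,0,0,1],[0,0,0,0,0,0,1]]]'; python3 -m pendant '[[[0,0,0.08,0,0,0,1],[0,0,0,0,0,0,1]]]';  done
```

```text
clock: 4.95
position: [0.5014, -0.0866, 0.088]
ee_rot: [-1.844, -2.543, 0.0]
force: [-0.9, -0.5, -0.2]
width: 0.003
clock: 5.12
position: [0.5012, -0.0866, 0.0839]
ee_rot: [-1.844, -2.543, 0.001]
force: [-0.2, -0.1, 0.7]
width: 0.001
clock: 5.28
position: [0.5013, -0.0866, 0.0808]
ee_rot: [-1.844, -2.543, 0.0]
force: [-0.8, 0.4, 0.1]
width: 0.007
```

```bash
python3 -m pendant '[[[0,0,0.08,0,0,0,1],[0,0,0,0,0,0,1]]]'; python3 -m pendant '[[[0,0,0.08,0,0,0,1],[0,0,0,0,0,0,1]]]'
python3 - <<'E'
from h import *
from cell import arm
d=arm.get_image("scene");cv2.imwrite("pics/s5.png",cv2.resize(d["img"][150:320,230:430,::-1],None,fx=3,fy=3))
P=cloud(d)
for u in(305,307,309,311,313): print(u,[P[v,u].round(3).tolist() for v in range(222,236,2)])
E
```

```text
clock: 5.45
position: [0.5014, -0.0865, 0.0776]
ee_rot: [-1.844, -2.543, 0.0]
force: [-0.2, -1.1, -0.1]
width: 0.003
clock: 5.62
position: [0.5016, -0.0866, 0.0746]
ee_rot: [1.844, 2.543, 0.0]
force: [0.8, 0.7, -0.1]
width: 0.006
305 [[0.502, -0.099, 0.1], [0.503, -0.1, 0.095], [0.502, -0.1, 0.089], [0.502, -0.1, 0.083], [0.501, -0.1, 0.076], [0.503, -0.101, 0.072], [0.509, -0.104, 0.072]]
307 [[0.509, -0.098, 0.104], [0.504, -0.095, 0.093], [0.508, -0.098, 0.092], [0.505, -0.096, 0.083], [0.51, -0.099, 0.082], [0.507, -0.098, 0.074], [0.515, -0.102, 0.075]]
309 [[0.515, -0.096, 0.107], [0.514, -0.096, 0.101], [0.516, -0.097, 0.097], [0.514, -0.096, 0.09], [0.512, -0.095, 0.082], [0.512, -0.095, 0.077], [0.515, -0.097, 0.073]]
311 [[0.52, -0.094, 0.11], [0.52, -0.094, 0.104], [0.519, -0.094, 0.098], [0.523, -0.096, 0.096], [0.519, -0.094, 0.087], [0.513, -0.091, 0.075], [0.518, -0.093, 0.073]]
313 [[0.522, -0.09, 0.11], [0.522, -0.09, 0.104], [0.52, -0.089, 0.097], [0.52, -0.089, 0.091], [0.508, -0.083, 0.074], [0.514, -0.086, 0.074], [0.521, -0.09, 0.074]]
```

View pics/s5.png

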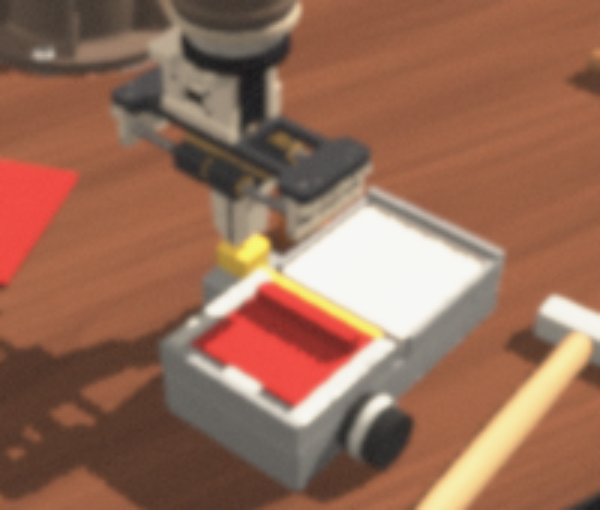

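The tips now look level with the tab top, so tip and TCP are about the same height with the jaws shut. Pressing on.

```bash
python3 -m pendant '[[[0,0,0.06,0,0,0,1],[0,0,0,0,0,0,1]]]'; python3 -m pendant '[[[0,0,0.06,0,0,0,1],[0,0,0,0,0,0,1]]]'
python3 - <<'E'
from h import *
from cell import arm
d=arm.get_image("scene");cv2.imwrite("pics/s6.png",cv2.resize(d["img"][150:320,230:430,::-1],None,fx=3,fy=3))
d=arm.get_image("wrist");cv2.imwrite("pics/w6.png",d["img"][:,:,::-1])
E
```

```text
clock: 5.83
position: [0.5017, -0.0865, 0.0724]
ee_rot: [1.844, 2.543, 0.0]
force: [-0.3, -0.3, 0.6]
width: 0.005
clock: 6.0
position: [0.5017, -0.0866, 0.0699]
ee_rot: [1.844, 2.543, 0.0]
force: [1.0, -0.3, 2.0]
width: 0.005
```

View pics/s6.png

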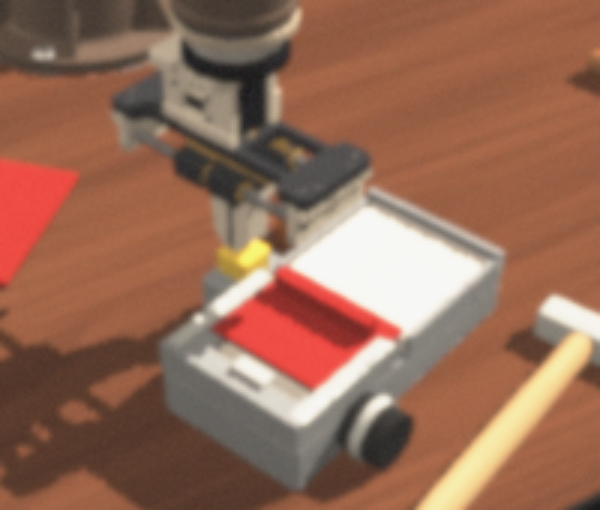

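View pics/w6.png

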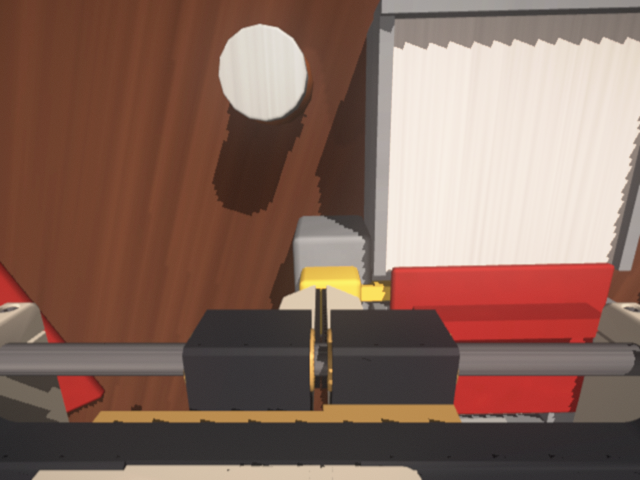

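The cover has sprung free by about 25 mm: its trailing edge is off the back wall and it now lies over the bar. I'll press fully in, hold, then lift.

```bash
python3 -m pendant '[[[0,0,0.05,0,0,0,1],[0,0,0.03,0,0,0,1],[0,0,0,0,0,0,1],[0,0,0,0,0,0,1]]]'; python3 -m pendant '[[[0,0,-0.5,0,0,0,1],[0,0,-0.7,0,0,0,1],[0,0,-0.7,0,0,0,1],[0,0,-0.6,0,0,0,1],[0,0,0,0,0,0,1]]]'
python3 - <<'E'
from h import *
from cell import arm
d=arm.get_image("scene");cv2.imwrite("pics/s7.png",cv2.resize(d["img"][150:320,230:430,::-1],None,fx=3,fy=3));np.savez("s7.npz",**d)
d=arm.get_image("wrist");cv2.imwrite("pics/w7.png",d["img"][:,:,::-1]);np.savez("w7.npz",**d)
E
```

```text
clock: 6.43
position: [0.5017, -0.0866, 0.0676]
ee_rot: [1.844, 2.543, -0.0]
force: [-4.3, 0.1, 12.7]
width: 0.009
clock: 6.85
position: [0.5041, -0.0864, 0.1711]
ee_rot: [1.841, 2.538, 0.005]
force: [1.1, 0.7, -0.0]
width: 0.002
```

View pics/w7.png

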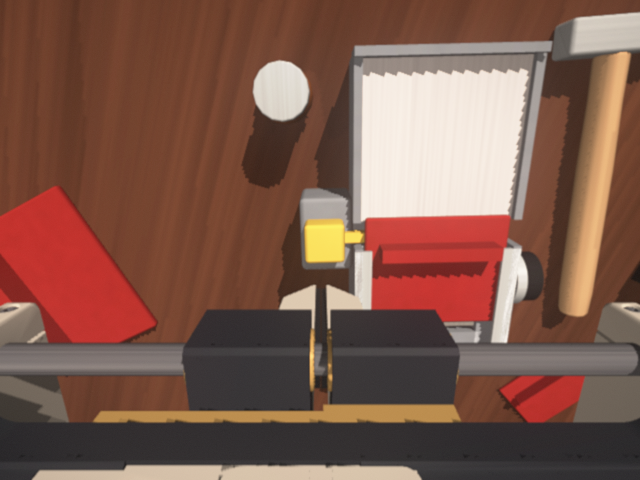

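View pics/s7.png

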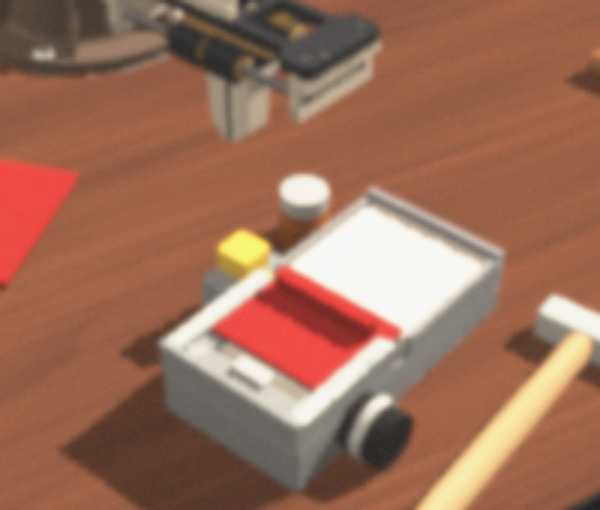

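Now to measure the freed cover and its rib.

```bash
python3 - <<'E'
from h import *
from cell import arm
d=load("w7.npz");P=cloud(d);img=d["img"]
cv2.imwrite("pics/w7c.png",cv2.resize(img[205:345,340:530,::-1],None,fx=4,fy=4,interpolation=cv2.INTER_CUBIC))
yaw=.338;R=np.array([[np.cos(yaw),-np.sin(yaw)],[np.sin(yaw),np.cos(yaw)]]);o=np.array([.5056,-.085])-R@[-.086,-.011];print("o",o)
H,S,V=cv2.split(cv2.cvtColor(img,cv2.COLOR_RGB2HSV));red=((H<8)|(H>172))&(S>130)
red[:, :355]=0;red[:205]=0;red[335:]=0
L=(P[...,:2]-o)@R
for nm,a,b in(("plate",.055,.067),("rib",.0715,.085)):
    q=np.c_[L[red&(P[...,2]>a)&(P[...,2]<b)],P[red&(P[...,2]>a)&(P[...,2]<b)][:,2]];print(nm,len(q),np.percentile(q,[1,50,99],axis=0).round(4))
for v in range(212,330,4): print(v,L[v,430].round(3),P[v,430,2].round(3))
print(arm.observe()["position"],arm.observe()["ee_rot"])
E
```

```text
o [ 0.58308649 -0.0461047 ]
plate 10617 [[-0.0527 -0.0829  0.0599]
 [ 0.0033 -0.0398  0.0616]
 [ 0.0513  0.0034  0.0648]]
rib 1880 [[-0.0437 -0.026   0.0719]
 [-0.0005 -0.02    0.0774]
 [ 0.0426 -0.0157  0.079 ]]
212 [-0.004  0.006] 0.054
216 [-0.005  0.004] 0.058
220 [-0.006  0.001] 0.061
224 [-0.006 -0.002] 0.061
228 [-0.005 -0.005] 0.06
232 [-0.006 -0.008] 0.062
236 [-0.005 -0.011] 0.061
240 [-0.005 -0.014] 0.061
244 [-0.006 -0.016] 0.066
248 [-0.009 -0.016] 0.075
252 [-0.01  -0.018] 0.078
256 [-0.009 -0.021] 0.078
260 [-0.009 -0.024] 0.078
264 [-0.004 -0.034] 0.062
268 [-0.003 -0.038] 0.061
272 [-0.003 -0.041] 0.062
276 [-0.003 -0.044] 0.061
280 [-0.003 -0.048] 0.061
284 [-0.003 -0.051] 0.062
288 [-0.003 -0.054] 0.062
292 [-0.002 -0.059] 0.06
296 [-0.002 -0.062] 0.061
300 [-0.002 -0.065] 0.061
304 [-0.001 -0.069] 0.061
308 [-0.001 -0.072] 0.062
312 [-0.06   0.025] 0.242
316 [-0.06   0.024] 0.244
320 [-0.061  0.025] 0.246
324 [-0.062  0.025] 0.249
328 [-0.062  0.025] 0.25
[ 0.50198317 -0.08673848  0.16742324] [1.84378321e+00 2.54154876e+00 8.30590417e-04]
```

View pics/w7c.png

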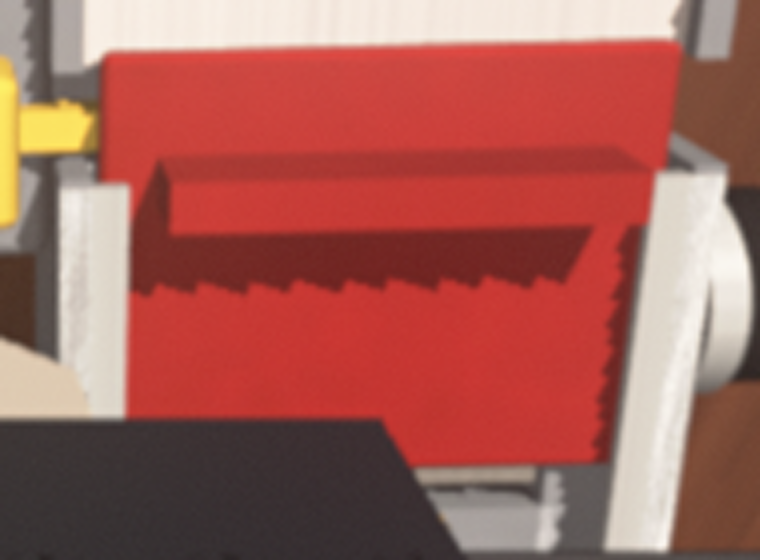

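Cover centre is at local y ≈ -42 mm and the rib's push face at ≈ -27 mm. I'll move to local (0,-55), behind the rib, and go down.

```bash
python3 -m pendant '[[[-0.27,0.56,0,0,0,0,1],[-0.27,0.56,0,0,0,0,1],[-0.27,0.56,0,0,0,0,1],[-0.27,0.57,0,0,0,0,1],[0,0,0.5,0,0,0,1],[0,0,0.5,0,0,0,1],[0,0,0.5,0,0,0,1],[0,0,0.4,0,0,0,1],[0,0,0,0,0,0,1],[0,0,0,0,0,0,1]]]'
python3 - <<'E'
from h import *
from cell import arm
yaw=.338;R=np.array([[np.cos(yaw),-np.sin(yaw)],[np.sin(yaw),np.cos(yaw)]]);o=np.array([.58309,-.0461])
print("local",(arm.observe()["position"][:2]-o)@R)
d=arm.get_image("scene");cv2.imwrite("pics/s8.png",cv2.resize(d["img"][150:320,230:430,::-1],None,fx=3,fy=3));np.savez("s8.npz",**d)
E
```

```text
clock: 7.78
position: [0.5991, -0.0995, 0.089]
ee_rot: [-1.842, -2.541, 0.003]
force: [0.0, 0.0, 0.5]
width: 0.001
local [-0.00260506 -0.05565456]
```

View pics/s8.png

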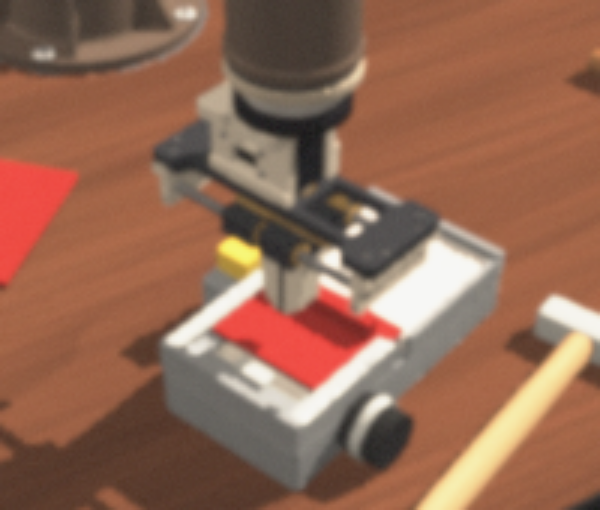

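```bash
python3 -m pendant '[[[0,0,0.15,0,0,0,1],[0,0,0.15,0,0,0,1],[0,0,0.15,0,0,0,1],[0,0,0.05,0,0,0,1],[0,0,0,0,0,0,1],[0,0,0,0,0,0,1]]]'
python3 - <<'E'
from h import *
from cell import arm
for n in("scene","wrist"):
    d=arm.get_image(n);np.savez(n+"9.npz",**d)
    i=d["img"][:,:,::-1]
    if n=="scene": i=cv2.resize(i[180:320,260:420],None,fx=4,fy=4)
    cv2.imwrite(f"pics/{n}9.png",i)
E
```

```text
clock: 8.33
position: [0.6005, -0.0997, 0.0709]
ee_rot: [-1.844, -2.543, 0.0]
force: [0.6, -0.8, -0.2]
width: 0.006
```

View pics/scene9.png

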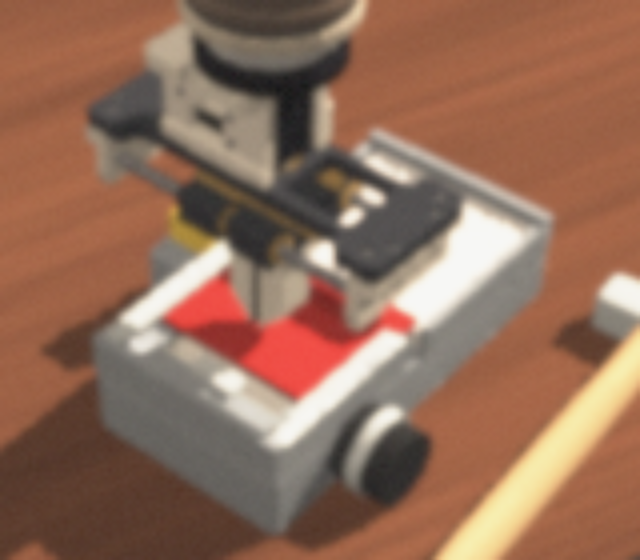

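View pics/wrist9.png

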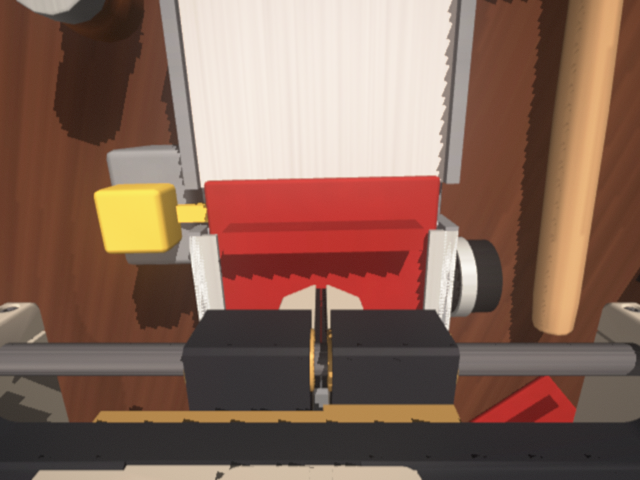

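The fingertip stands behind the rib, centred between the lips, with no contact. I'll drop 3 mm and start pushing along tool +x.

```bash
python3 -m pendant '[[[0,0,0.07,0,0,0,1],[0.1,0.05,0,0,0,0,1],[0.1,0,0,0,0,0,1],[0.1,0,0,0,0,0,1],[0.1,0,0,0,0,0,1],[0.1,0,0,0,0,0,1],[0.1,0,0,0,0,0,1],[0.1,0,0,0,0,0,1]]]'
python3 -m pendant '[[[0.1,0,0,0,0,0,1],[0.1,0,0,0,0,0,1],[0.1,0,0,0,0,0,1],[0,0,0,0,0,0,1]]]'
python3 - <<'E'
from h import *
from cell import arm
yaw=.338;R=np.array([[np.cos(yaw),-np.sin(yaw)],[np.sin(yaw),np.cos(yaw)]]);o=np.array([.58309,-.0461])
print("local",(arm.observe()["position"][:2]-o)@R)
for n in("scene","wrist"):
    d=arm.get_image(n);np.savez(n+"10.npz",**d)
    i=d["img"][:,:,::-1]
    if n=="scene": i=cv2.resize(i[180:320,260:420],None,fx=4,fy=4)
    cv2.imwrite(f"pics/{n}10.png",i)
E
```

```text
clock: 9.1
position: [0.5937, -0.0722, 0.0682]
ee_rot: [1.844, 2.543, -0.0]
force: [0.1, -1.0, -0.8]
width: 0.004
clock: 9.43
position: [0.5897, -0.0597, 0.0681]
ee_rot: [-1.843, -2.544, -0.0]
force: [0.7, -0.0, -0.2]
width: 0.004
local [ 0.00169665 -0.01505301]
```

View pics/scene10.png

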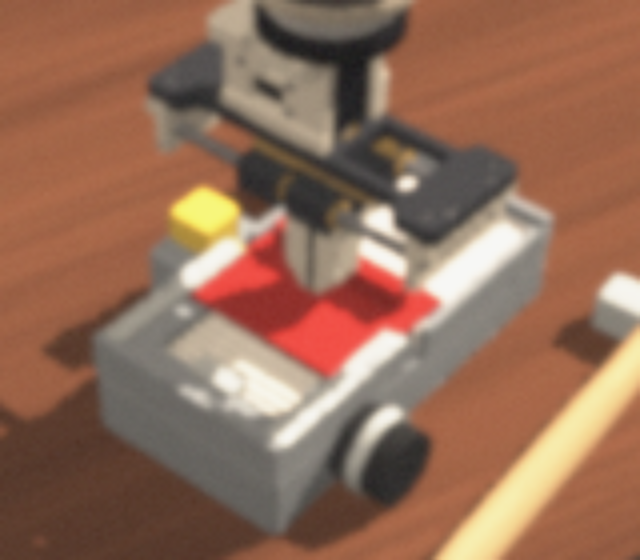

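View pics/wrist10.png

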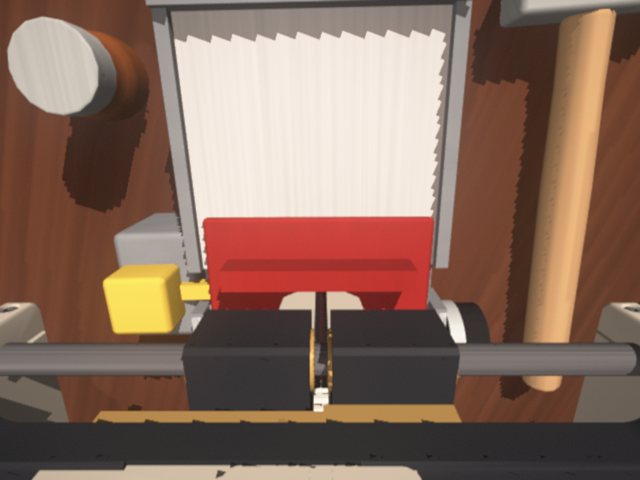

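The cover is sliding straight (leading edge at wrist row 218, parallel to the guides). Continuing 60 mm.

```bash
python3 -m pendant '[[[0.1,0,0,0,0,0,1],[0.1,0,0,0,0,0,1],[0.1,0,0,0,0,0,1],[0.1,0,0,0,0,0,1],[0.1,0,0,0,0,0,1],[0.1,0,0,0,0,0,1],[0.1,0,0,0,0,0,1],[0.1,0,0,0,0,0,1],[0.1,0,0,0,0,0,1],[0.1,0,0,0,0,0,1],[0.1,0,0,0,0,0,1],[0.1,0,0,0,0,0,1],[0.1,0,0,0,0,0,1],[0.1,0,0,0,0,0,1],[0.1,0,0,0,0,0,1],[0,0,0,0,0,0,1]]]'
python3 - <<'E'
from h import *
from cell import arm
yaw=.338;R=np.array([[np.cos(yaw),-np.sin(yaw)],[np.sin(yaw),np.cos(yaw)]]);o=np.array([.58309,-.0461])
print("local",(arm.observe()["position"][:2]-o)@R)
for n in("scene","wrist"):
    d=arm.get_image(n);np.savez(n+"11.npz",**d)
    i=d["img"][:,:,::-1]
    if n=="scene": i=cv2.resize(i[180:320,260:420],None,fx=4,fy=4)
    cv2.imwrite(f"pics/{n}11.png",i)
P=cloud(d);L=(P[...,:2]-o)@R
H,S,V=cv2.split(cv2.cvtColor(d["img"],cv2.COLOR_RGB2HSV));red=((H<8)|(H>172))&(S>130)&(abs(L[...,0])<.07)
m=red&(P[...,2]>.055)&(P[...,2]<.066);print(np.percentile(L[m],[1,99],axis=0))
m=red&(P[...,2]>.0725)&(P[...,2]<.085);print("rib",m.sum(),np.percentile(L[m],[1,99],axis=0))
E
```

```text
clock: 10.87
position: [0.5711, -0.0027, 0.0682]
ee_rot: [-1.843, -2.544, -0.001]
force: [0.9, 0.1, -0.1]
width: 0.004
local [0.00304552 0.04489297]
[[-0.05134397  0.03969973]
 [ 0.05573736  0.08701751]]
rib 4653 [[-0.04113814  0.05634394]
 [ 0.04505754  0.06771802]]
```

View pics/scene11.png

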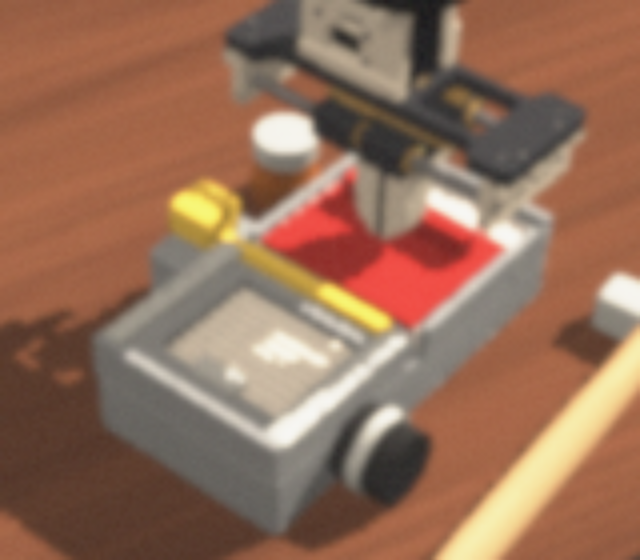

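View pics/wrist11.png

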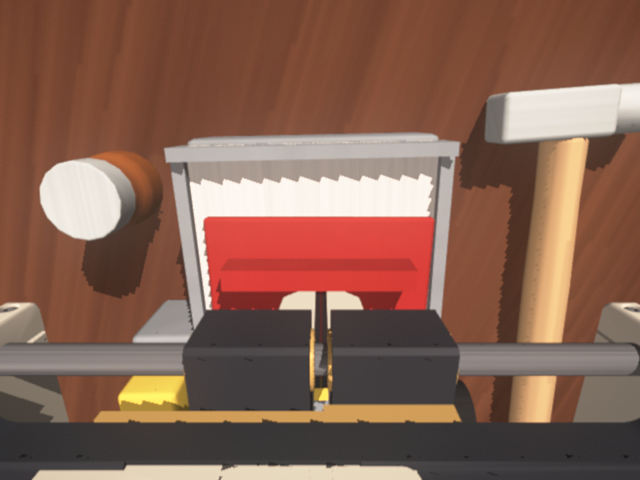

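The bar has popped up behind the cover, and the cover centre is at ≈ +42 mm. I'll push another 22 mm, back off and lift.

```bash
python3 -m pendant '[[[0.1,0,0,0,0,0,1],[0.1,0,0,0,0,0,1],[0.1,0,0,0,0,0,1],[0.1,0,0,0,0,0,1],[0.1,0,0,0,0,0,1],[0.05,0,0,0,0,0,1],[0,0,0,0,0,0,1]]]'
python3 -m pendant '[[[-0.1,0,0,0,0,0,1],[-0.15,0,0,0,0,0,1],[0,0,-0.3,0,0,0,1],[0,0,-0.5,0,0,0,1],[0,0,-0.5,0,0,0,1],[0,0,-0.6,0,0,0,1],[0,0,-0.6,0,0,0,1],[-0.6,0,0,0,0,0,1],[-0.6,0,0,0,0,0,1],[-0.6,0,0,0,0,0,1],[0,0,0,0,0,0,1],[0,0,0,0,0,0,1]]]'
python3 - <<'E'
from h import *
from cell import arm
yaw=.338;R=np.array([[np.cos(yaw),-np.sin(yaw)],[np.sin(yaw),np.cos(yaw)]]);o=np.array([.58309,-.0461])
for n in("scene","wrist"):
    d=arm.get_image(n);np.savez(n+"12.npz",**d)
    i=d["img"][:,:,::-1]
    if n=="scene": i=cv2.resize(i[150:320,230:430],None,fx=3,fy=3)
    cv2.imwrite(f"pics/{n}12.png",i)
    P=cloud(d);L=(P[...,:2]-o)@R
    H,S,V=cv2.split(cv2.cvtColor(d["img"],cv2.COLOR_RGB2HSV));red=((H<8)|(H>172))&(S>130)&(abs(L[...,0])<.07)&(abs(L[...,1])<.13)
    for a,b in((.052,.0665),(.0725,.085)):
        m=red&(P[...,2]>a)&(P[...,2]<b);print(n,m.sum(),np.percentile(np.c_[L[m],P[m][:,2]],[1,50,99],axis=0).round(4))
    m=red&(P[...,2]>.055)&(P[...,2]<.0665);q=np.c_[L[m],np.ones(m.sum())];print("plane slopes",np.linalg.lstsq(q,P[m][:,2],rcond=None)[0], cv2.minAreaRect((L[m]*1000).astype(np.float32)))
E
```

```text
clock: 11.55
position: [0.5643, 0.0179, 0.0682]
ee_rot: [-1.843, -2.544, -0.0]
force: [0.5, 0.7, -0.2]
width: -0.0
clock: 12.55
position: [0.5903, -0.0633, 0.1688]
ee_rot: [1.849, 2.539, -0.0]
force: [-1.0, 0.6, -0.3]
width: 0.003
scene 977 [[-0.0493  0.0157  0.0547]
 [ 0.0077  0.0501  0.0598]
 [ 0.0557  0.1114  0.0655]]
scene 145 [[-0.0385  0.0734  0.0726]
 [ 0.0077  0.079   0.0756]
 [ 0.0483  0.0863  0.0778]]
plane slopes [0.00093936 0.01344889 0.05922892] ((0.7526817321777344, 62.70493698120117), (97.45610809326172, 114.14974212646484), 89.24185180664062)
wrist 18335 [[-0.0511  0.0202  0.0588]
 [ 0.0025  0.062   0.0605]
 [ 0.0557  0.1077  0.0622]]
wrist 2325 [[-0.0407  0.0782  0.0749]
 [ 0.0025  0.0837  0.0765]
 [ 0.0455  0.0891  0.0782]]
plane slopes [-0.00048038 -0.00097468  0.0605679 ] ((2.6662979125976562, 63.97059631347656), (89.38092803955078, 110.29025268554688), 88.65869903564453)
```

View pics/scene12.png

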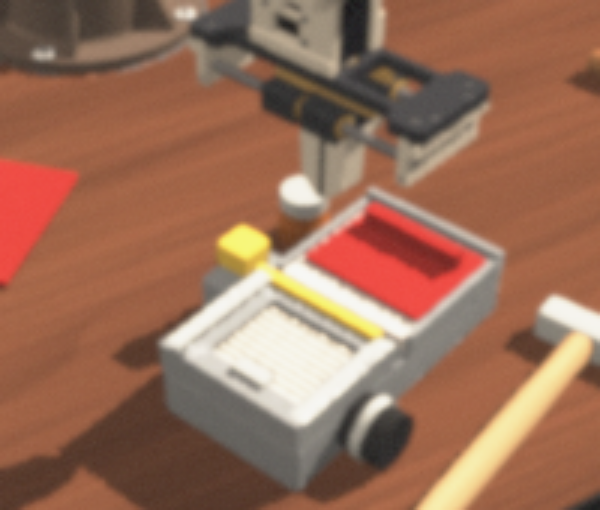

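View pics/wrist12.png

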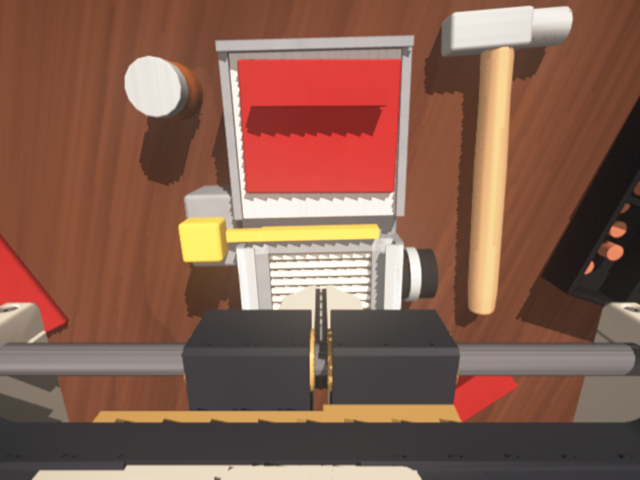

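The cover lies flat on the ledge: centre at local y ≈ +64 mm, top at 60.5 mm, and level. The trailing edge is ahead of the popped-up bar, and the arm is clear. Handing in.

```bash
python3 - <<'E'
from cell import arm
s=arm.observe();print(s["clock"],s["force"],abs(s["dq"]).max());print(arm.sign_off())
E
```

```text
12.65 [-0.27150905 -0.1128937   0.7441724 ] 0.015344087605226904
the job is handed in; nothing more can be done
None
```

The filter box is open: the red cover lies flat on the bare metal ledge, and I handed the job in at 12.65 s of the 42 s allowed.

**What I did:** With the jaws shut, I pressed the yellow tab to its stop, reading about 13 N, and the cover sprung free. I then set the fingertips down behind the rib and slid the cover along its guides, without gripping or lifting it. The bar popped up behind it once it had passed.

**Last checks:**
- **Cover position:** the wrist camera puts its centre about 64 mm along +y and 2 to 3 mm off the centre line. The goal was 45 to 80 mm.
- **Flatness:** the cover's top is 60.5 mm up (underside about 54.5 mm). Tilt is about 0.001 rad and it is square to the box within about 0.02 rad.
- **Arm:** the fingertips finished about 0.17 m above the bench with no contact force.
- **Bystanders:** the jar and the hammer beyond the box looked unmoved in the last pictures. I did not measure them, and I did not look at the other bystanders again at the end; the arm stayed away from them.

**Disagreements:**
- **Fingertip height:** with the jaws shut, the tips were level with the TCP, not 22 mm ahead of it. I went down by force and camera instead.
- **Scene camera:** its coarser depth gave a slope of 0.013 rad on the cover and a centre near 63 mm, which still meets the goal.
- **Box pose:** my first box corners in the top view put the tab about 6 mm off. I used the wrist camera's tab position instead.

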